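Let the grinding balls out of the tilted pan past the card

TASK

Two steel balls wait in the tilted pan, held back by the white card that stands on the ledge across its open front. Hold the card by the round grip post on top and, keeping it down on the ledge, draw it along to the robot's left just far enough to open a gap somewhat wider than a ball at the pan's low right-hand corner, so that both balls run out into the cup below. When both are in the cup, slide the card back to close the front again and leave it standing there.

Things in the scene. Friction and masses are not known exactly. Their poses are not given: they have to be found in the camera images.
- card_grip (a point): Centre of the upright round grip post (16 mm thick, its free part 24 mm tall; pinch it from above across x) on top of the loose white card, 68 mm above the card's underside. Card: upright blade 116 mm long (y), 4 thick, on a foot bar that sticks out 12 mm to the front; 82 mm high, 120 g. x points into the pan, y left along the blade. Closed at start: x -51, y +2, z 132 mm in the pan's frame.
- pan: Fixed grey stand, origin on the bench, x away from robot, y left. Tilted pan 120 mm square, walls 30 mm, open front at x = -44, low corner y = -60, z = 72 mm, where the balls rest. Ledge for the card (top z = 64, kerb in front) ends at y = -18 above the cup. Sliding the card +y opens the right end: 25 to 40 mm is good, an end stop comes at 40. The balls need up to 3 s to run out.
- ball_1_center (a point): Centre of a plain steel ball, 16 mm across, 17 g, that rolls freely; it starts in the pan behind the card and must end in the white cup (70 mm wide, fixed; axis at x = -66, y = -43 mm in the pan's frame; rim 54 mm above the bench).
- ball_2_center (a point): Centre of a second, identical ball, also behind the card.

How it is judged:
On the way:
1. both balls are in the cup while the gripper holds the card drawn aside on the ledge (z of each of ball_1_center, ball_2_center in the frame of pan below 0.045 m and x of ball_1_center in the frame of pan between -0.1 and -0.028 m and y of ball_1_center in the frame of pan between -0.079 and -0.007 m and x of ball_2_center in the frame of pan between -0.1 and -0.028 m and y of ball_2_center in the frame of pan between -0.079 and -0.007 m and z of card_grip in the frame of pan between 0.12 and 0.142 m and x of card_grip in the frame of pan between -0.07 and -0.032 m and y of card_grip in the frame of pan above 0.014 m and contact force between the fingers and card above 0.5 N), for 0.2 s.
At the end, for the whole second after the job is handed in: Both balls lie in the cup (below its rim), and the card stands still and upright (within 14 degrees) on the ledge, in line with the lip (within 17 degrees) and back within 12 mm of its closed place (z of each of ball_1_center, ball_2_center in the frame of pan below 0.045 m and x of ball_1_center in the frame of pan between -0.1 and -0.028 m and y of ball_1_center in the frame of pan between -0.079 and -0.007 m and x of ball_2_center in the frame of pan between -0.1 and -0.028 m and y of ball_2_center in the frame of pan between -0.079 and -0.007 m and z of card_grip in the frame of pan between 0.12 and 0.142 m and x of card_grip in the frame of pan between -0.07 and -0.032 m and y of card_grip in the frame of pan between -0.015 and 0.014 m and angle between card_grip's own z axis and vertical below 0.25 rad and angle between the y axis of card_grip and the y axis of pan, either way round below 0.3 rad and linear speed of card below 0.02 m/s); the robot touches nothing.
It fails at once if the card is lifted off the ledge by more than 15 mm, or tipped over, before both balls are in the cup (not (z of each of ball_1_center, ball_2_center in the frame of pan below 0.045 m and x of ball_1_center in the frame of pan between -0.1 and -0.028 m and y of ball_1_center in the frame of pan between -0.079 and -0.007 m and x of ball_2_center in the frame of pan between -0.1 and -0.028 m and y of ball_2_center in the frame of pan between -0.079 and -0.007 m) and (z of card_grip in the frame of pan above 0.147 m or angle between card_grip's own z axis and vertical above 0.6 rad)).
It also fails if it takes over 32 s, if anything falls off the work surface, if the arm or the gripper's body presses on something with over 40 N, if the wrist force passes 120 N, or if a joint passes its speed limit or range.

ROBOT

A 6-joint arm with a two-finger parallel gripper is mounted at the origin on a cart in front of the work surface, level with it; the furniture and walls round the work are solid. World frame = base frame: x ahead of the robot, y to its left, z up, the work surface at z = 0. Lengths are in m, angles in rad, forces in N, time in s.
With the tool pointing down it reaches from about 0.275 to 0.725 m from the base axis. Payload 15.9 kg.
Tool frame: the origin (TCP) lies on the centre line of the jaws, within the pads' length; the fingertips stand 8 mm ahead of it and the grasp point (between the pads) lies 11 mm behind it (arm.tcp_to_tips is the distance from the TCP to the fingertips, in m); z points along the fingers, x is the direction in which the jaws open and shut, and the axes are right-handed (so a half turn about z gives the same grasp; the last joint's range is limited). The gripper opens to 85 mm and grips with 20 to 120 N. Pads are 22 mm wide; open, the fingers measure 114 mm over their backs; the gripper's body (76 mm by 85 mm) begins 54 mm behind the grasp point. The pads swing forward as they close: fully open they stand 13 mm farther back than shut.
Start: joints at [1.143, 0.213, -0.034, 1.323, 0, 1.571], TCP at [0.207, 0.455, 0.239] pointing down, gripper open.
Joint ranges: [-2.98, 2.98], [-0.74, 1.72], [-1.14, 1.35], [-2.1, 2.04], [-1.57, 1.44], [-3.14, 3.14]. Speed limits (rad/s): [1.89, 1.89, 2.39, 2.57, 3.14, 3.14].

INTERFACE

Orientations are given as a unit quaternion [x, y, z, w].
In Python, from bench import arm gives the robot as it stands. The module is installed in compiled form; this text tells all that it offers.
- The arm moves only by the shell command python3 -m jog 'ROWS' [FORCE]. ROWS is JSON, one flat list of numbers, 5 for each row, row after row: the opening, from 0 (shut) to 1 (fully open), then the shift along the tool's x, y, z normalised to -1 to 1, where 1 is 300 mm, then the turn about the tool's z normalised to -1 to 1, where 1 is pi/2 rad. A call has 1 to 12 rows; each row is the pose to reach, as a shift and turn from the pose commanded when the call began, along the tool's axes at that moment; what a row does not reach only later rows make up. A row lasts 1/8 s, in which the tool goes at most 62.5 mm and 10.7 degrees, less where a joint would pass 70% of its speed; a pose out of reach is approached as far as the arm can. A call with a number of a shift or a turn outside -1 to 1 is refused whole. A call with a gripper value outside its range is refused whole. The fingers move at their own pace and stop on an object; FORCE is the grip in N (left out, the last holds). Time passes only in rows, so rows that repeat a pose let the fingers close. It gives the time, the measured TCP pose, the force and the opening at its end, in the units of the state.
- arm.sense(): the state, without advancing time (a new reading comes with each control period).
- arm.capture(name): name is "side" or "top" or "wrist"; returns a dict with "img" (384x512x3 uint8, blue, green, red), "z_map" (384x512 float32, m along the optical axis (not along the pixel's ray), 0 where there is no reading), "fx", "fy", "cx", "cy" (pixels), "extrinsics" (4x4, takes a point from world to camera coordinates); the wrist camera has in their place "tool_from_camera" (4x4, takes a point from camera to tool coordinates, whose origin is the TCP and whose axes are the tool frame's). Camera axes: x right, y down, z forward; pixel columns grow to the right and rows downward; lengths in m; the calibration is good to about 2 mm. The wrist camera is an equidistant fisheye: a pixel r from the principal point sees the ray r / f radians off the axis. A picture is of the moment at which its call begins: read the wrist's pose just before it.
- arm.hand_in(): hands the job in, once; it reports no verdict.
Trained networks look in a picture, given as the dict that the camera call returned (one of the last four; its "shot" number tells which), for a name from the list of things; names that differ only in an ending like _2 or _b are one class to them, and where a whole thing is asked for, a point or a joint stands for the part that bears it (a point fixed in the world has none). Each returns a list of dicts, best first, with "score" (0 to 1); they miss things now and then, are a little off and sometimes report something else, mostly with a low value. They report only what shows in the picture. A call takes as long as a camera call.
- arm.search_frame(picture, thing): "xy" ([column, row] in pixels, amid what is visible of it).
The state is a dict: "t": time; "joint_pos": joint angles; "joint_velocities": joint speeds; "joint_efforts": joint torques, N m; "tcp_pos": TCP position; "tcp_rot": TCP orientation; "ft_force": force on the tool from outside, world axes, zero at the start; "torque": the same for the moment, N m; "gripper_width": opening from 0.0 (shut) to 1.0 (fully open).
Only numpy, scipy, OpenCV 4.12 (cv2) and the standard library are available. Lean on these libraries where they do the work, as an engineer would, in place of code of your own. Each camera call takes 0.05 s, during which the arm holds its last target.

## Working session

There is one attempt and no reset: what is moved stays moved. The work goes in short steps, Python scripts to look and compute and a shell command to move; the robot and the scene stay as the last step left them, time stands still between calls to the robot, and variables do not carry over. Pictures are saved under pics/ and viewed, and the job is handed in when it is done.

```bash
mkdir -p pics; cat > h.py <<'E'
import numpy as np,cv2
from bench import arm
from scipy.spatial.transform import Rotation as R
def world(c,u,v,z=None):
    if z is None: z=float(np.median([a for a in c["z_map"][int(v)-1:int(v)+2,int(u)-1:int(u)+2].ravel() if a>0] or [0]))
    p=np.array([(u-c["cx"])/c["fx"]*z,(v-c["cy"])/c["fy"]*z,z,1])
    return (np.linalg.inv(c["extrinsics"])@p)[:3]
E
python3 - <<'E'
from h import *
s=arm.sense();print(s["t"],s["tcp_pos"],s["tcp_rot"],R.from_quat(s["tcp_rot"]).as_matrix().round(3),arm.tcp_to_tips)
for n in("side","top"):
    c=arm.capture(n);cv2.imwrite(f"pics/{n}0.png",c["img"])
    for t in("card_grip","pan","ball_1_center"):
        for r in arm.search_frame(c,t)[:3]: print(n,t,r["score"],r["xy"],world(c,*r["xy"]).round(4))
E
```

```text
0.0 [0.20731452 0.45464166 0.23884268] [ 8.41089993e-01  5.40894941e-01 -4.48777213e-04  2.90120796e-04] [[ 0.415  0.91  -0.   ]
 [ 0.91  -0.415 -0.001]
 [-0.001  0.    -1.   ]] 0.008
side card_grip 0.9 [220.0, 208.6] [0.4733 0.2053 0.0653]
side pan 0.83 [251.1, 234.7] [0.5094 0.0863 0.1073]
top card_grip 0.76 [262.6, 233.6] [0.4775 0.1749 0.0681]
top pan 0.78 [269.8, 210.7] [0.5245 0.1594 0.0874]
top ball_1_center 0.36 [297.1, 236.7] [0.47   0.1034 0.0827]
```

View pics/side0.png

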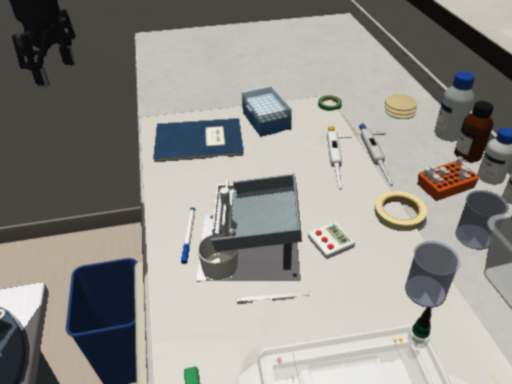

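View pics/top0.png

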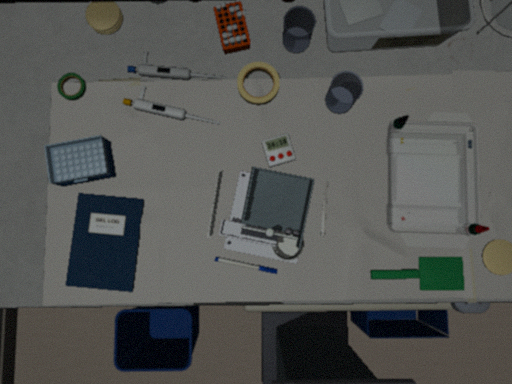

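```bash
python3 - <<'E'
from h import *
a=cv2.imread("pics/top0.png")[155:275,205:335];cv2.imwrite("pics/topc.png",cv2.resize(a,None,fx=5,fy=5,interpolation=2))
a=cv2.imread("pics/side0.png")[165:290,180:320];cv2.imwrite("pics/sidec.png",cv2.resize(a,None,fx=5,fy=4.6,interpolation=2))
c=arm.capture("top");print(c["fx"],c["extrinsics"].round(3))
P=[(u,v)for u in range(205,335)for v in range(155,275)if c["z_map"][v,u]>0]
W=np.array([world(c,*p,float(c["z_map"][p[1],p[0]])) for p in P])
m=W[:,2]>.11
for i in np.where(m)[0]: print(P[i],W[i].round(3)) if W[i,2]>.125 else 0
print(m.sum())
E
```

```text
407.97574673131373 [[-0.012 -1.    -0.003  0.191]
 [-0.994  0.012 -0.109  0.563]
 [ 0.109  0.002 -0.994  0.878]
 [ 0.     0.     0.     1.   ]]
(246, 199) [0.546 0.207 0.126]
(246, 200) [0.544 0.208 0.125]
(246, 204) [0.536 0.208 0.125]
(247, 194) [0.556 0.205 0.128]
(247, 195) [0.554 0.205 0.125]
(247, 196) [0.552 0.205 0.126]
(247, 197) [0.55  0.205 0.126]
(247, 198) [0.548 0.205 0.126]
(247, 199) [0.546 0.206 0.125]
(247, 202) [0.54  0.206 0.125]
(248, 187) [0.57  0.203 0.127]
(248, 188) [0.567 0.203 0.129]
(248, 189) [0.565 0.203 0.129]
(248, 190) [0.564 0.203 0.128]
(248, 191) [0.561 0.203 0.129]
(248, 192) [0.56  0.203 0.127]
(248, 193) [0.558 0.203 0.128]
(248, 194) [0.556 0.203 0.126]
(248, 195) [0.554 0.203 0.126]
(248, 196) [0.552 0.203 0.127]
(248, 197) [0.55  0.203 0.126]
(249, 182) [0.58  0.201 0.128]
(249, 183) [0.577 0.201 0.129]
(249, 184) [0.575 0.201 0.13 ]
(249, 185) [0.573 0.201 0.129]
(249, 186) [0.572 0.201 0.127]
(249, 187) [0.569 0.201 0.131]
(249, 188) [0.567 0.201 0.129]
(249, 189) [0.566 0.201 0.128]
(249, 191) [0.562 0.201 0.128]
(250, 176) [0.592 0.199 0.
[... 4578 characters left out ...]
9 0.139 0.127]
(280, 173) [0.596 0.139 0.131]
(281, 173) [0.597 0.137 0.128]
(281, 174) [0.595 0.137 0.129]
(282, 173) [0.597 0.135 0.128]
(282, 174) [0.595 0.135 0.128]
(283, 173) [0.597 0.133 0.128]
(283, 174) [0.595 0.133 0.127]
(284, 173) [0.597 0.131 0.127]
(284, 174) [0.595 0.131 0.127]
(285, 174) [0.595 0.129 0.125]
(286, 174) [0.595 0.127 0.127]
(286, 175) [0.593 0.127 0.128]
(287, 174) [0.595 0.125 0.127]
(287, 175) [0.593 0.125 0.128]
(288, 175) [0.593 0.123 0.125]
(289, 175) [0.592 0.121 0.13 ]
(290, 175) [0.593 0.119 0.126]
(291, 175) [0.593 0.117 0.126]
(291, 176) [0.591 0.117 0.127]
(292, 175) [0.593 0.115 0.127]
(303, 177) [0.589 0.093 0.126]
(305, 178) [0.587 0.089 0.125]
505
```

View pics/topc.png

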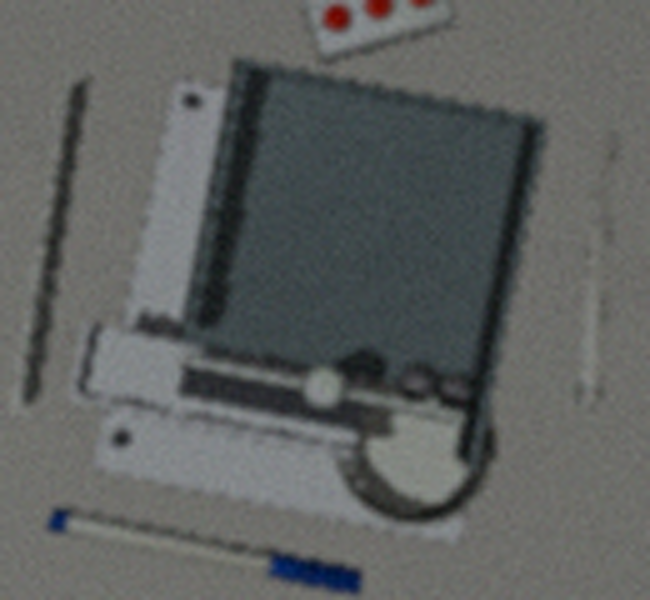

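View pics/sidec.png

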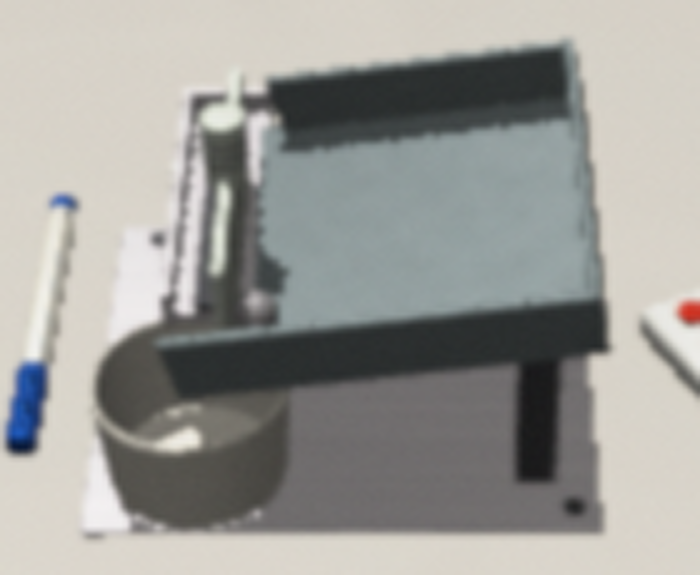

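```bash
cat > fit.py <<'E'
from h import *
from scipy.optimize import least_squares
def post(c,zlo=.138,near=(.479,.164)):
    v,u=np.mgrid[0:384,0:512];z=c["z_map"]
    p=np.stack([(u-c["cx"])/c["fx"]*z,(v-c["cy"])/c["fy"]*z,z,np.ones_like(z)],-1)@np.linalg.inv(c["extrinsics"]).T
    W=p[...,:3][z>0]
    m=(W[:,2]>zlo)&(W[:,2]<.16)&(np.hypot(W[:,0]-near[0],W[:,1]-near[1])<.06)
    return W,W[m]
E
python3 - <<'E'
from fit import *
W=[]
for i in range(3):
    c=arm.capture("top");w,p=post(c);W.append(w);print(len(p),p.mean(0).round(4),(p.max(0)-p.min(0)).round(4))
s=arm.capture("side");w,p=post(s);print("side",len(p),p.mean(0).round(4))
W=np.vstack(W)
# blade top
m=(abs(W[:,2]-.122)<.004)&(abs(W[:,0]-.479-.19*(W[:,1]-.164))<.008)&(W[:,1]>.1)&(W[:,1]<.24)
B=W[m];f=np.polyfit(B[:,1],B[:,0],1);print(len(B),f,B[:,1].min(),B[:,1].max(),np.degrees(np.arctan(f[0])), np.polyval(f,.164))
# back wall
m=(W[:,2]>.122)&(W[:,0]>.582+.19*(W[:,1]-.12)-.0)&(W[:,1]<.19)&(W[:,1]>.09)&(W[:,0]<.62)
B=W[m];f=np.polyfit(B[:,1],B[:,0],1);print(len(B),np.degrees(np.arctan(f[0])))
# base plate left edge
E
```

```text
53 [0.4787 0.1636 0.145 ] [0.0135 0.0137 0.0101]
52 [0.4789 0.1637 0.1458] [0.0135 0.0135 0.0051]
53 [0.4789 0.1639 0.1453] [0.0135 0.0137 0.01  ]
side 76 [0.4789 0.1593 0.1444]
297 [0.21676147 0.44342657] 0.10718254002578152 0.22012869602750756 12.230310664681175 0.4789754474723848
282 10.989067644273026
```

```bash
python3 -m jog '[0.6,-0.2,0.4,0,0.4, 0.6,-0.4,0.9,0,0.861, 0.6,-0.4,0.9,0,0.861, 0.6,-0.4,0.9,0,0.861, 0.6,-0.4,0.9,0,0.861, 0.6,-0.4,0.9,0,0.861, 0.6,-0.4,0.9,0,0.861, 0.6,-0.4,0.9,0,0.861, 0.6,-0.4,0.9,0,0.861]' 40
cat > go.py <<'E'
from h import *
import sys
def rel(x,y,z,yaw=None):
    s=arm.sense();M=R.from_quat(s["tcp_rot"]).as_matrix()
    d=M.T@(np.array([x,y,z])-s["tcp_pos"])
    a=np.degrees(np.arctan2(M[1,0],M[0,0]))
    print("t",s["t"],"tcp",s["tcp_pos"].round(4),"xang",a.round(2),"j",np.round(s["joint_pos"],2),"F",np.round(s["ft_force"],1),"w",s["gripper_width"])
    print("norm shift",(d/.3).round(4),"turn",None if yaw is None else (a-yaw)/90)
if __name__=="__main__": rel(*map(float,sys.argv[1:]))
E
python3 go.py .479 .1635 .2 -12
```

```text
t: 1.78
tcp_pos: [0.4033, 0.2337, 0.2393]
tcp_rot: [0.995, -0.104, 0.0, -0.0]
ft_force: [0.2, 0.1, -0.9]
gripper_width: 0.598
t 1.775 tcp [0.4033 0.2337 0.2393] xang -11.98 j [ 0.53  0.14 -0.12  1.31  0.    2.31] F [ 0.2  0.1 -0.9] w 0.5975888792552067
norm shift [0.2953 0.1765 0.1311] turn 0.00020384942907956117
```

```bash
python3 -m jog '[0.6,0.295,0.1765,0,0, 0.6,0.295,0.1765,0,0, 0.6,0.295,0.1765,0.13,0, 0.6,0.295,0.1765,0.13,0]'
python3 go.py .479 .1635 .122 -12
python3 - <<'E'
from h import *
s=arm.sense();c=arm.capture("wrist");cv2.imwrite("pics/w1.png",c["img"])
print(c["fx"],c["cx"],c["cy"],c["tool_from_camera"].round(4))
for t in("card_grip","ball_1_center"): print([(r["score"],r["xy"]) for r in arm.search_frame(c,t)])
E
```

```text
t: 2.28
tcp_pos: [0.4775, 0.1628, 0.1984]
tcp_rot: [0.995, -0.104, -0.002, 0.001]
ft_force: [-0.6, -0.4, 0.9]
gripper_width: 0.603
t 2.275 tcp [0.4775 0.1628 0.1984] xang -11.98 j [ 0.33  0.24 -0.11  1.23  0.    2.11] F [-0.6 -0.4  0.9] w 0.6029026265452089
norm shift [ 0.0053 -0.0039  0.2546] turn 0.00022998501766732855
297.3186396354542 253.82711560975073 188.22143654972638 [[ 1.000e+00 -8.000e-04  2.000e-04 -8.000e-04]
 [ 7.000e-04  9.511e-01  3.088e-01 -7.930e-02]
 [-4.000e-04 -3.088e-01  9.511e-01 -1.355e-01]
 [ 0.000e+00  0.000e+00  0.000e+00  1.000e+00]]
[(0.78, [254.1, 181.6])]
[(0.46, [267.0, 239.0])]
```

View pics/w1.png

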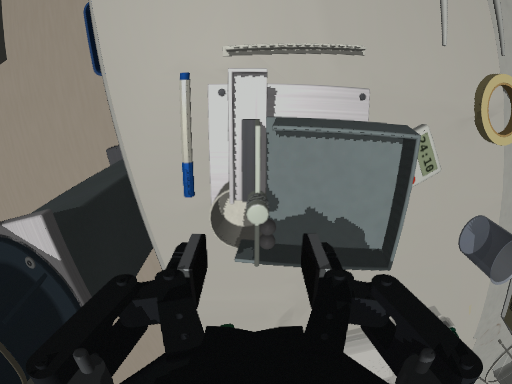

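Post top at about (257,214), blade vertical in the picture (yaw agrees), balls behind the card at (267,228) and (267,240). Check the post with the wrist calibration.

```bash
python3 - <<'E'
from h import *
s=arm.sense();c=arm.capture("wrist");M=R.from_quat(s["tcp_rot"]).as_matrix()
v,u=np.mgrid[195:232,235:280].reshape(2,-1)
z=c["z_map"][v,u].astype(float)
dx=u-c["cx"];dy=v-c["cy"];r=np.hypot(dx,dy);th=r/c["fx"]
p=np.stack([np.tan(th)*dx/r*z,np.tan(th)*dy/r*z,z,np.ones_like(z)],-1)@c["tool_from_camera"].T
W=p[:,:3]@M.T+s["tcp_pos"]
m=(W[:,2]>.139)&(W[:,2]<.155);print(m.sum(),W[m].mean(0).round(4),np.ptp(W[m],0).round(4),p[m].mean(0).round(4))
g=(W[:,2]>.118)&(W[:,2]<.126);print(np.polyfit(W[g,1],W[g,0],1),g.sum())
E
python3 go.py .479 .1635 .122 -12
```

```text
433 [0.4787 0.1636 0.146 ] [0.0156 0.0162 0.0094] [-2.00e-04  5.00e-04  5.57e-02  1.00e+00]
[0.1986925  0.44573216] 56
t 2.475 tcp [0.4792 0.1641 0.2018] xang -11.93 j [ 0.33  0.23 -0.1   1.23  0.    2.11] F [0.9 0.3 0.2] w 0.5994572593639693
norm shift [-0.0006  0.0024  0.266 ] turn 0.0007246939446156335
```

```bash
python3 -m jog '[0.6,-0.001,0.002,0.09,0, 0.6,-0.001,0.002,0.18,0, 0.6,-0.001,0.002,0.266,0, 0.6,-0.001,0.002,0.266,0]' 30
python3 go.py .479 .1635 .122 -12
python3 -m jog '[0.3,0,0,0,0, 0.15,0,0,0,0, 0,0,0,0,0, 0,0,0,0,0, 0,0,0,0,0, 0,0,0,0,0]' 30
python3 go.py .479 .1635 .122 -12
```

```text
t: 2.98
tcp_pos: [0.4778, 0.1632, 0.1203]
tcp_rot: [0.995, -0.104, -0.001, 0.0]
ft_force: [-0.1, 0.6, 0.8]
gripper_width: 0.598
t 2.975 tcp [0.4778 0.1632 0.1203] xang -11.95 j [ 0.33  0.28 -0.26  1.04 -0.    2.11] F [-0.1  0.6  0.8] w 0.5977348995043782
norm shift [ 0.0037 -0.0019 -0.0057] turn 0.0005416256569635773
t: 3.72
tcp_pos: [0.4794, 0.1633, 0.1219]
tcp_rot: [0.995, -0.105, 0.001, -0.001]
ft_force: [1.2, 0.2, 7.9]
gripper_width: 0.175
t 3.725 tcp [0.4794 0.1633 0.1219] xang -12.0 j [ 0.33  0.28 -0.25  1.04 -0.    2.11] F [1.2 0.2 7.9] w 0.17488821797823653
norm shift [-0.0016 -0.0004 -0.0004] turn -3.101416962996398e-05
```

```bash
python3 -m jog '[0,0,-0.02,0,0, 0,0,-0.04,0,0, 0,0,-0.065,0,0, 0,0,-0.09,0,0, 0,0,-0.11,0,0, 0,0,-0.11,0,0, 0,0,-0.11,0,0, 0,0,-0.11,0,0]' 30
python3 go.py .479 .1635 .122 -12
python3 - <<'E'
from fit import *
for n in("side","top"):
    c=arm.capture(n);a=c["img"][155:290,180:335];cv2.imwrite(f"pics/{n}2.png",cv2.resize(a,None,fx=4,fy=4,interpolation=2))
    print(n,[(r["score"],r["xy"],world(c,*r["xy"]).round(3)) for r in arm.search_frame(c,"ball_1_center")])
E
```

```text
t: 4.72
tcp_pos: [0.4862, 0.1954, 0.1219]
tcp_rot: [0.995, -0.105, 0.001, -0.0]
ft_force: [-0.7, -2.4, 8.1]
gripper_width: 0.178
t 4.725 tcp [0.4862 0.1954 0.1219] xang -12.01 j [ 0.38  0.31 -0.21  1.05 -0.    2.16] F [-0.7 -2.4  8.1] w 0.17789259043057046
norm shift [-0.0013  0.1091 -0.0005] turn -9.982352835995714e-05
side []
top []
```

View pics/side2.png

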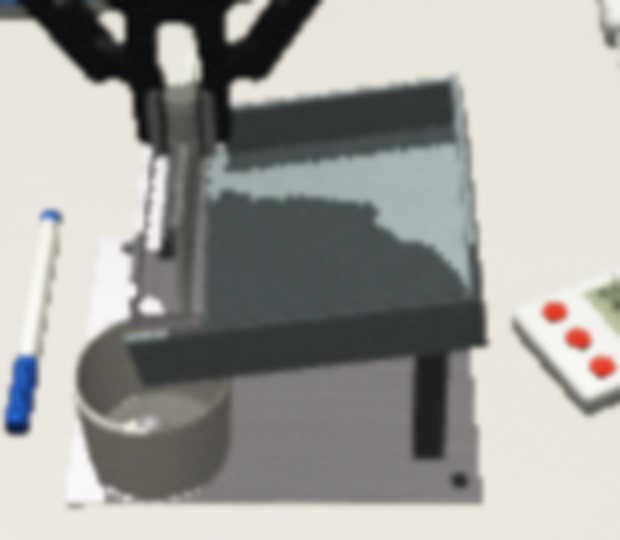

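View pics/top2.png

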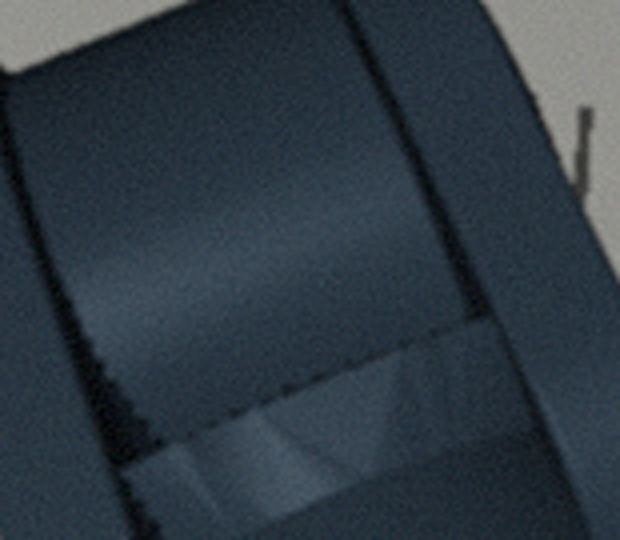

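The card is drawn 33 mm and held. The side view shows no balls at the pan front, and the arm blocks the top view. I'll wait, then look with the wrist camera.

```bash
python3 -m jog '[0,0,0,0,0, 0,0,0,0,0, 0,0,0,0,0, 0,0,0,0,0, 0,0,0,0,0, 0,0,0,0,0, 0,0,0,0,0, 0,0,0,0,0, 0,0,0,0,0, 0,0,0,0,0, 0,0,0,0,0, 0,0,0,0,0]'
python3 -m jog '[0,0,0,0,0, 0,0,0,0,0, 0,0,0,0,0, 0,0,0,0,0, 0,0,0,0,0, 0,0,0,0,0, 0,0,0,0,0, 0,0,0,0,0]'
python3 - <<'E'
from fit import *
c=arm.capture("wrist");a=c["img"];cv2.imwrite("pics/w3.png",cv2.resize(a[150:380,150:380],None,fx=2.6,fy=2.6,interpolation=2))
print([(r["score"],r["xy"]) for r in arm.search_frame(c,"ball_1_center")])
c=arm.capture("side");cv2.imwrite("pics/s3.png",cv2.resize(c["img"][225:290,190:310],None,fx=6.5,fy=6.5,interpolation=2))
E
```

```text
t: 6.42
tcp_pos: [0.4862, 0.1954, 0.1219]
tcp_rot: [0.995, -0.105, 0.001, -0.0]
ft_force: [0.6, -2.0, 9.2]
gripper_width: 0.18
t: 7.42
tcp_pos: [0.4862, 0.1954, 0.1219]
tcp_rot: [0.995, -0.105, 0.001, -0.0]
ft_force: [0.1, -1.5, 8.8]
gripper_width: 0.178
[]
```

View pics/w3.png

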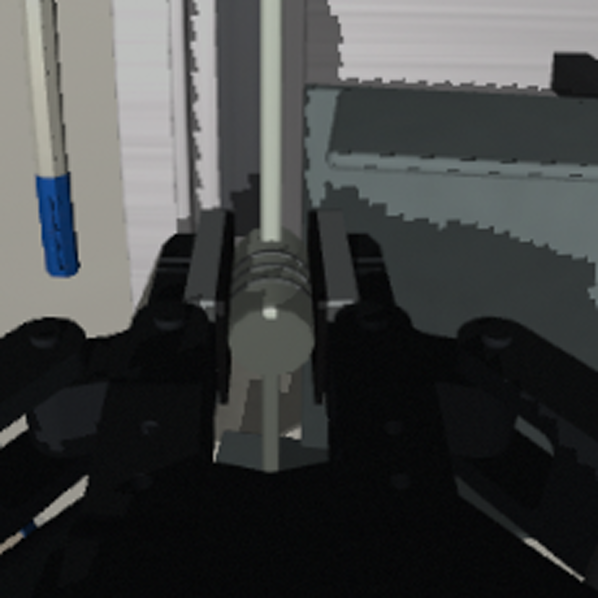

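View pics/s3.png

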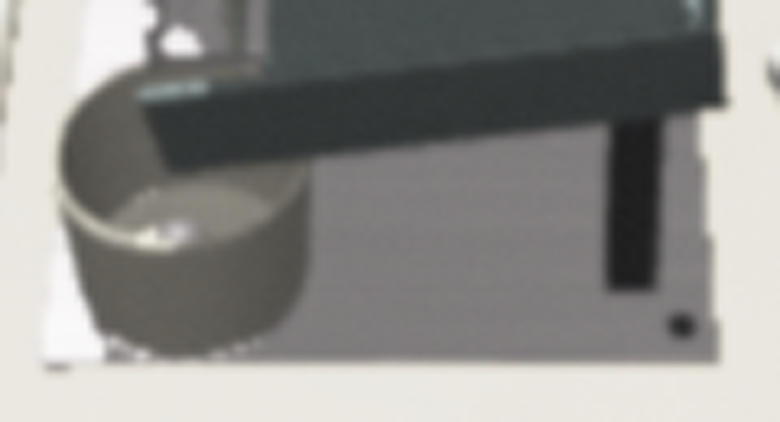

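```bash
python3 - <<'E'
from fit import *
c=arm.capture("side");W,_=post(c)
# pan frame: grip closed at pan (-51,2) = world (.4788,.1636), yaw -12
th=np.radians(-12);X=np.array([np.cos(th),np.sin(th)]);Y=np.array([-np.sin(th),np.cos(th)])
o=np.array([.4788,.1636])+.051*X-.002*Y
print("pan",o,"cup",o-.066*X-.043*Y)
d=W[:,:2]-o;P=np.c_[d@X,d@Y,W[:,2]]
m=(np.hypot(P[:,0]+.066,P[:,1]+.043)<.033)&(P[:,2]<.05)&(P[:,2]>-.01)
q=P[m]*1000
q=q[np.argsort(q[:,0])]
print(len(q));print(q[q[:,2]>4].round(0).astype(int).tolist()); print(np.percentile(q[:,2],[5,25,50,75,95]))
m=(P[:,0]>-.07)&(P[:,0]<0)&(P[:,1]<-.02)&(P[:,1]>-.075)&(P[:,2]>.06)
print((P[m]*1000).round(0).astype(int).tolist()[::3])
E
```

```text
pan [0.5282697  0.15104021] cup [0.45477176 0.12270203]
564
[[-98, -43, 46], [-98, -41, 49], [-97, -43, 49], [-97, -49, 5], [-97, -48, 48], [-97, -38, 40], [-97, -43, 37], [-97, -44, 36], [-97, -42, 39], [-97, -51, 49], [-97, -54, 27], [-97, -38, 43], [-96, -42, 41], [-96, -38, 45], [-96, -36, 48], [-96, -35, 50], [-96, -39, 28], [-96, -38, 48], [-96, -39, 30], [-96, -38, 32], [-96, -36, 35], [-96, -54, 16], [-96, -37, 34], [-96, -36, 37], [-95, -32, 44], [-95, -36, 40], [-95, -34, 44], [-95, -35, 24], [-95, -54, 5], [-95, -36, 43], [-95, -32, 47], [-95, -57, 22], [-95, -37, 23], [-95, -33, 29], [-95, -33, 32], [-95, -37, 28], [-94, -30, 36], [-94, -36, 30], [-94, -32, 36], [-94, -30, 39], [-94, -35, 36], [-94, -58, 13], [-94, -31, 42], [-94, -34, 19], [-94, -35, 18], [-94, -30, 45], [-94, -29, 46], [-94, -31, 24], [-94, -27, 49], [-94, -34, 22], [-94, -30, 26], [-93, -34, 25], [-93, -30, 49], [-93, -31, 29], [-93, -30, 34], [-93, -28, 37], [-93, -30, 36], [-93, -32, 33], [-93, -33, 13], [-93, -32, 14], [-93, -26, 40], [-93, -28, 40], [-93, -61, 6], [-92, -61, 8], [-92, -63, 26], [-9
[... 16887 characters left out ...]
[-49, -66, 80], [-44, -66, 80], [-39, -65, 79], [-34, -65, 78], [-29, -66, 79], [-24, -65, 79], [-19, -65, 79], [-14, -65, 78], [-9, -65, 78], [-4, -66, 79], [-68, -65, 76], [-62, -68, 80], [-57, -66, 78], [-53, -65, 76], [-47, -66, 78], [-43, -65, 77], [-37, -67, 79], [-33, -65, 76], [-28, -64, 75], [-23, -65, 76], [-18, -66, 77], [-13, -66, 76], [-8, -64, 74], [-66, -67, 76], [-61, -63, 72], [-56, -65, 74], [-51, -67, 76], [-46, -67, 76], [-41, -66, 75], [-36, -67, 76], [-31, -65, 74], [-24, -65, 74], [-19, -64, 72], [-65, -65, 72], [-60, -66, 72], [-55, -64, 71], [-50, -64, 71], [-45, -65, 71], [-40, -64, 71], [-34, -65, 71], [-63, -65, 70], [-58, -66, 71], [-53, -64, 68], [-48, -65, 69]]
```

Depth shows at least one ball in the cup, with its top at 22 mm near pan x -67, y -47. The near cup wall or pan wall may be hiding the second. I'll slide the card closed, watching the force, then release, rise and check. If a ball is left I can repeat the draw.

```bash
python3 -m jog '[0,0,0.02,0,0, 0,0,0.04,0,0, 0,0,0.065,0,0, 0,0,0.09,0,0, 0,0,0.11,0,0, 0,0,0.11,0,0, 0,0,0.11,0,0]'
python3 go.py .479 .1635 .122 -12
```

```text
t: 8.5
tcp_pos: [0.4797, 0.1635, 0.1221]
tcp_rot: [0.995, -0.105, 0.002, -0.001]
ft_force: [2.5, 2.9, 10.5]
gripper_width: 0.177
t 8.5 tcp [0.4797 0.1635 0.1221] xang -12.0 j [ 0.33  0.28 -0.25  1.04  0.    2.11] F [ 2.5  2.9 10.5] w 0.17686349981842533
norm shift [-0.0024  0.0006  0.0003] turn -1.612642306846447e-05
```

```bash
python3 -m jog '[0.25,0,0,0,0, 0.4,0,0,0,0, 0.6,0,0,0,0, 0.6,0,0,0,0, 0.6,0,0,-0.1,0, 0.6,0,0,-0.25,0, 0.6,0,0,-0.33,0, 0.6,0,0,-0.33,0]'
python3 - <<'E'
from fit import *
c=arm.capture("wrist");a=c["img"];cv2.imwrite("pics/w4.png",cv2.resize(a[100:300,170:430],None,fx=3,fy=3,interpolation=2))
print([(r["score"],r["xy"]) for r in arm.search_frame(c,"ball_1_center")])
c=arm.capture("side");cv2.imwrite("pics/s4.png",cv2.resize(c["img"][165:290,180:320],None,fx=4.6,fy=4.6,interpolation=2))
w,p=post(c);p=p[p[:,2]<.15];print(len(p),p.mean(0))
E
```

```text
t: 9.5
tcp_pos: [0.4793, 0.1633, 0.2211]
tcp_rot: [0.995, -0.105, 0.001, -0.001]
ft_force: [-1.0, 0.2, -0.9]
gripper_width: 0.601
[(0.71, [239.8, 197.8])]
75 [0.4817362  0.17032023 0.14425844]
```

View pics/w4.png

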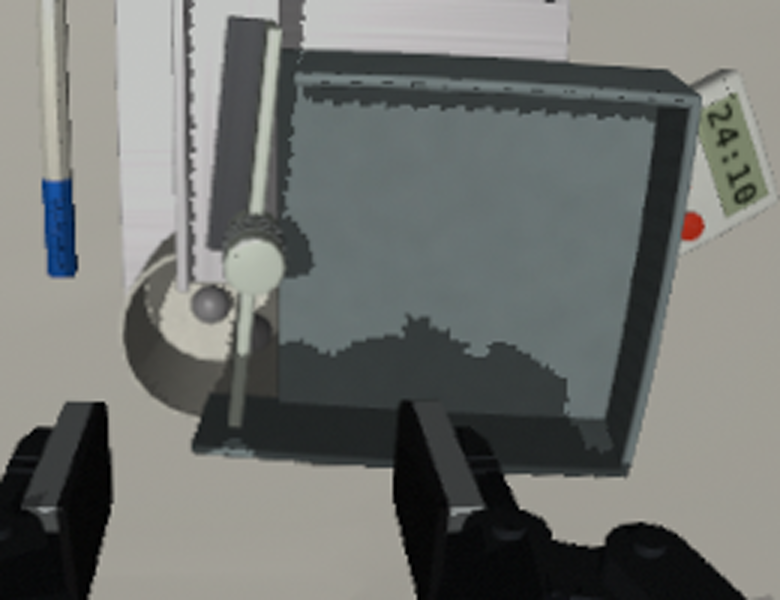

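View pics/s4.png

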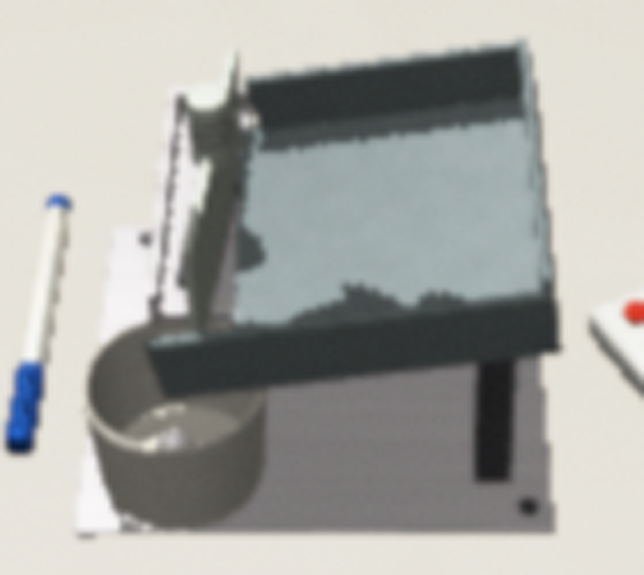

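Both balls look to be in the cup, one at (210,303) and one partly hidden by the blade at (262,328), and the pan is empty. The card looks slightly turned, so I'll measure its pose.

```bash
cat > m.py <<'E'
from h import *
s=arm.sense();c=arm.capture("wrist");M=R.from_quat(s["tcp_rot"]).as_matrix()
v,u=np.mgrid[80:330,170:420].reshape(2,-1);z=c["z_map"][v,u].astype(float)
dx=u-c["cx"];dy=v-c["cy"];r=np.hypot(dx,dy);th=r/c["fx"]
p=np.stack([np.tan(th)*dx/r*z,np.tan(th)*dy/r*z,z,np.ones_like(z)],-1)@c["tool_from_camera"].T
W=p[:,:3]@M.T+s["tcp_pos"]
th=np.radians(-12);X=np.array([np.cos(th),np.sin(th)]);Y=np.array([-np.sin(th),np.cos(th)])
o=np.array([.4788,.1636])+.051*X-.002*Y
d=W[:,:2]-o;P=np.c_[d@X,d@Y,W[:,2]]*1000
ok=z>0
m=ok&(P[:,2]>138)&(P[:,2]<155)&(abs(P[:,0]+51)<30)&(abs(P[:,1])<40);print("t",s["t"],"post pan",m.sum(),P[m].mean(0).round(1),np.ptp(P[m],0).round(1))
for lo in range(-60,70,10):
    g=ok&(P[:,2]>112)&(P[:,2]<132)&(abs(P[:,0]+51)<20)&(P[:,1]>lo)&(P[:,1]<lo+10)
    if g.sum()>3: print(lo+5,g.sum(),P[g].mean(0).round(1))
m=ok&(P[:,2]<32)&(P[:,2]>11)&(np.hypot(P[:,0]+66,P[:,1]+43)<30)
print("ball pts",m.sum(),P[m][::6].round(0).astype(int).tolist())
E
python3 m.py
```

```text
t 9.65 post pan 393 [-50.9  13.9 145.8] [16.  15.8 10.6]
-45 23 [-56.6 -42.6 122.6]
-35 51 [-55.8 -35.  122.3]
-25 53 [-54.7 -24.9 122.6]
-15 56 [-53.7 -14.9 122.6]
-5 38 [-53.   -6.6 122.6]
15 58 [-51.4  18.3 124.6]
25 74 [-49.9  24.4 123.2]
35 64 [-48.8  35.  122.6]
45 70 [-47.8  44.9 122.4]
55 147 [-41.1  56.1 120.3]
65 69 [-45.7  65.1 122.4]
ball pts 234 [[-95, -37, 11], [-95, -36, 24], [-67, -38, 19], [-73, -40, 18], [-66, -40, 17], [-74, -42, 17], [-67, -40, 21], [-95, -41, 21], [-70, -41, 22], [-63, -42, 19], [-75, -43, 19], [-68, -42, 23], [-61, -44, 17], [-73, -44, 21], [-65, -43, 23], [-95, -47, 16], [-69, -44, 23], [-62, -46, 19], [-74, -46, 21], [-67, -46, 23], [-95, -47, 23], [-70, -47, 22], [-63, -47, 22], [-72, -49, 22], [-63, -49, 20], [-94, -53, 15], [-68, -50, 23], [-49, -51, 18], [-68, -52, 21], [-46, -53, 17], [-46, -53, 21], [-46, -54, 21], [-48, -56, 21], [-49, -56, 23], [-50, -58, 22], [-51, -58, 24], [-44, -61, 18], [-45, -61, 21], [-51, -63, 23]]
```

Both balls are in the cup: tops at 23 mm, at pan (-68,-46) and (-48,-57). The card ended up at y = +13.9 mm and turned about 6°, right at the edge of the tolerance. I'll regrasp it, straighten it and push it home.

```bash
python3 - <<'E'
import numpy as np
from go import rel
th=np.radians(-12);X=np.array([np.cos(th),np.sin(th)]);Y=np.array([-np.sin(th),np.cos(th)])
o=np.array([.4788,.1636])+.051*X-.002*Y
p=o-.0509*X+.0139*Y;print(p)
rel(p[0],p[1],.124,-17.8)
E
```

```text
[0.48137196 0.17521917]
t 9.7 tcp [0.478  0.1628 0.2184] xang -12.0 j [ 0.33  0.23 -0.07  1.28 -0.    2.11] F [-0.8 -0.9 -0.7] w 0.600752930544486
norm shift [ 0.003  -0.0431  0.3147] turn 0.06443598792514194
```

```bash
python3 -m jog '[0.6,0,-0.04,0.1,0.064, 0.6,0,-0.04,0.2,0.064, 0.6,0,-0.04,0.27,0.064, 0.6,0,-0.04,0.32,0.064, 0.6,0,-0.04,0.32,0.064, 0.3,0,-0.04,0.32,0.064, 0.15,0,-0.04,0.32,0.064, 0,0,-0.04,0.32,0.064, 0,0,-0.04,0.32,0.064, 0,0,-0.04,0.32,0.064]' 30
python3 m.py; python3 go.py .479 .1635 .122 -12
```

```text
t: 10.95
tcp_pos: [0.4816, 0.1749, 0.1242]
tcp_rot: [0.988, -0.154, 0.001, -0.0]
ft_force: [1.5, -0.4, 6.5]
gripper_width: 0.173
t 10.95 post pan 2381 [-51.1  18.2 146.9] [41.9 25.5 17. ]
-45 28 [-56.8 -42.4 122.7]
-35 71 [-55.9 -35.  122.8]
-25 87 [-55.2 -24.8 122.8]
-15 66 [-54.4 -16.3 122.9]
15 307 [-45.9  18.4 125.1]
25 639 [-52.8  23.6 125.7]
35 150 [-49.4  35.  122.9]
45 156 [-48.4  45.1 122.9]
55 378 [-40.5  56.4 120. ]
65 179 [-46.2  65.1 122.8]
ball pts 0 []
t 11.0 tcp [0.4816 0.1748 0.1242] xang -17.77 j [ 0.35  0.29 -0.23  1.05 -0.    2.23] F [ 1.8 -0.6  7. ] w 0.1762497692123327
norm shift [0.0033 0.0386 0.0075] turn -0.06409959342547732
```

```bash
python3 -m jog '[0,0,0,0,-0.03, 0,0,0,0,-0.064, 0,0,0.01,0,-0.064, 0,0.001,0.02,0,-0.064, 0,0.002,0.03,0,-0.064, 0,0.003,0.04,0,-0.064, 0,0.003,0.04,0,-0.064, 0,0.003,0.04,0,-0.064]' 40
python3 m.py; python3 go.py .479 .1635 .122 -12
```

```text
t: 12.0
tcp_pos: [0.4788, 0.1633, 0.1243]
tcp_rot: [0.995, -0.105, 0.001, -0.001]
ft_force: [1.8, 2.6, 8.5]
gripper_width: 0.17
t 12.0 post pan 2357 [-51.7   6.4 146.8] [42.1 23.6 17. ]
-55 44 [-51.4 -53.3 122.6]
-45 71 [-51.4 -44.8 122.7]
-35 87 [-51.7 -34.8 122.9]
-25 47 [-51.5 -27.5 122.8]
5 528 [-51.2   7.9 125.8]
15 427 [-51.5  13.6 125.1]
25 149 [-51.9  25.1 123. ]
35 155 [-51.8  35.1 123.1]
45 162 [-51.8  45.  123. ]
55 390 [-42.9  56.4 120. ]
ball pts 19 [[-95, -41, 11], [-96, -44, 15], [-63, -45, 20], [-64, -47, 23]]
t 12.05 tcp [0.4788 0.1634 0.1242] xang -12.01 j [ 0.33  0.27 -0.25  1.04  0.    2.11] F [2.  3.4 8.1] w 0.1737398971474696
norm shift [ 0.0006 -0.0006  0.0074] turn -9.605259244370107e-05
```

```bash
python3 -m jog '[0,0,0.004,0,0, 0,0,0.007,0,0, 0,0,0.006,-0.002,0, 0,0,0.005,-0.003,0, 0,0,0.005,-0.003,0]' 20
python3 go.py .479 .1635 .122 -12
python3 -m jog '[0.19,0,0,0,0, 0.2,0,0,0,0, 0.21,0,0,0,0, 0.22,0,0,0,0, 0.24,0,0,0,0, 0.26,0,0,0,0, 0.3,0,0,0,0]' 20
python3 m.py
```

```text
t: 12.68
tcp_pos: [0.4777, 0.1614, 0.1243]
tcp_rot: [0.995, -0.105, -0.0, 0.0]
ft_force: [0.8, -1.1, 2.7]
gripper_width: 0.176
t 12.675 tcp [0.4777 0.1614 0.1243] xang -12.01 j [ 0.33  0.27 -0.25  1.05 -0.    2.11] F [ 0.8 -1.1  2.7] w 0.17613840947542445
norm shift [ 0.0028 -0.0078  0.0077] turn -9.432354730662951e-05
t: 13.55
tcp_pos: [0.4778, 0.1616, 0.1244]
tcp_rot: [0.995, -0.105, 0.0, 0.0]
ft_force: [-0.3, -0.6, 0.3]
gripper_width: 0.3
t 13.55 post pan 2391 [-52.4   4.2 146.4] [53.2 24.  17. ]
-55 61 [-52.  -54.2 122.7]
-45 75 [-52.  -44.5 122.7]
-35 86 [-52.2 -34.8 122.9]
-25 30 [-52.2 -28.4 122.8]
-15 7 [-54.1 -10.3 128.2]
-5 79 [-52.4  -4.4 126.3]
5 486 [-51.7   5.5 124.8]
15 389 [-51.8  12.4 125.4]
25 147 [-52.4  25.  122.8]
35 161 [-52.4  35.  122.8]
45 168 [-52.3  45.3 122.7]
55 344 [-42.7  55.8 119.7]
ball pts 82 [[-95, -40, 14], [-96, -42, 18], [-71, -41, 22], [-71, -42, 22], [-71, -43, 22], [-69, -44, 22], [-73, -47, 21], [-67, -45, 24], [-73, -48, 20], [-67, -47, 22], [-71, -48, 22], [-66, -48, 22], [-67, -49, 22], [-69, -51, 21]]
```

Released cleanly, and the card is still straight and in place. I'll open a bit more and go straight up slowly.

```bash
python3 -m jog '[0.4,0,0,0,0, 0.45,0,0,0,0, 0.45,0,0,-0.02,0, 0.45,0,0,-0.06,0, 0.45,0,0,-0.12,0, 0.45,0,0,-0.2,0, 0.45,0,0,-0.28,0, 0.45,0,0,-0.33,0, 0.45,0,0,-0.33,0]'
python3 m.py
python3 - <<'E'
from fit import *
c=arm.capture("wrist");a=c["img"];cv2.imwrite("pics/w5.png",cv2.resize(a[100:300,170:430],None,fx=3,fy=3,interpolation=2))
E
```

```text
t: 14.72
tcp_pos: [0.4784, 0.1618, 0.2244]
tcp_rot: [0.995, -0.105, 0.001, -0.0]
ft_force: [0.3, -0.7, -1.6]
gripper_width: 0.451
t 14.725 post pan 372 [-5.240e+01  1.000e-01  1.456e+02] [15.9 15.6 10.3]
-55 45 [-52.4 -54.6 122.5]
-45 48 [-52.4 -44.9 122.7]
-35 50 [-52.4 -35.2 122.5]
-25 53 [-52.3 -25.  122.8]
-15 8 [-52.6 -19.4 122.8]
5 99 [-52.2   5.5 124.5]
15 58 [-52.3  15.1 122.7]
25 58 [-52.2  25.  122.9]
35 62 [-52.2  35.  122.8]
45 62 [-52.2  45.1 122.7]
55 112 [-42.1  55.8 120. ]
ball pts 138 [[-93, -31, 32], [-72, -39, 17], [-72, -40, 19], [-95, -38, 28], [-69, -40, 21], [-74, -43, 18], [-67, -41, 22], [-74, -44, 19], [-67, -42, 22], [-73, -44, 22], [-66, -44, 22], [-72, -45, 22], [-95, -47, 21], [-69, -46, 24], [-95, -50, 16], [-68, -47, 23], [-73, -50, 20], [-66, -49, 22], [-68, -50, 22], [-68, -52, 20], [-44, -58, 19], [-45, -61, 19], [-56, -64, 18]]
```

View pics/w5.png

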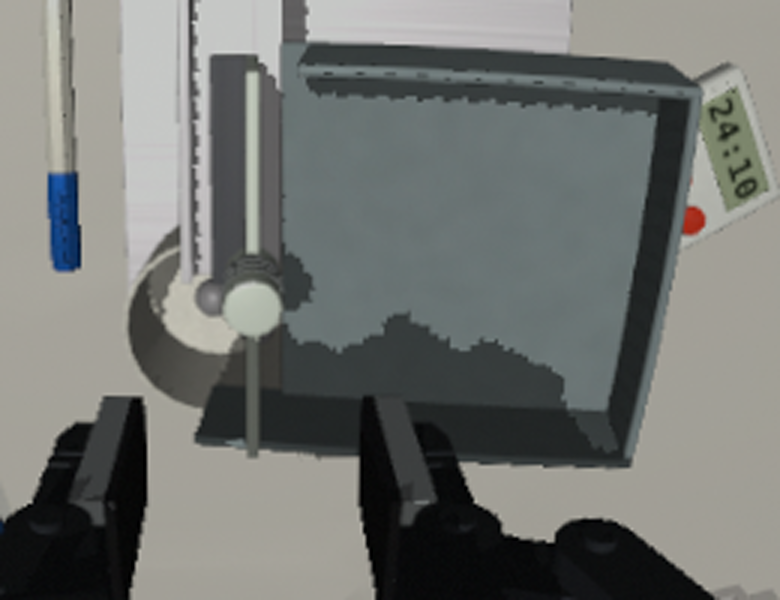

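The card is straight and home, with the post at pan (-52.4, 0.1). The pan is empty and the gripper is clear of everything.

```bash
python3 -c "
from bench import arm
print(arm.hand_in())"
```

```text
the job is handed in; nothing more can be done
None
```

I drew the card about 33 mm to the left, held it open for roughly 3 s while the balls ran out, then slid it closed and handed the job in at about 15 s. Both balls are in the cup.

**First release failed:** the card ended up 12 mm off (y = +13.9 mm, right at the 14 mm limit) and turned about 6°. I don't know why. I gripped it again, straightened it, slid it home, took the load off and let go slowly.

**Last checks before handing in:**
- **Card:** the post is at x -52.4, y 0.1 mm in the pan's frame. The blade is parallel to the lip to well under 1°, and its top is at 122.7 mm, so it is upright on the ledge.
- **Balls:** after the first release, both ball tops showed at about 23 mm, near (-68, -46) and (-48, -57). In the last picture the card partly hides the second ball, but the pan is empty and a few depth points still show the ball there.
- **Gripper:** it is open, about 10 cm above the grasp height, with nothing in contact.

**Not confirmed directly:** while I held the card aside, the cameras showed only one ball in the cup, because the second was hidden from view. I only saw the second there after closing the card.

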